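# Gauge two look-alike spindle sleeves and sort them

## Robot

A 6-joint arm with a two-finger parallel gripper is mounted at the origin on a cart in front of the work surface, level with it; the furniture and walls round the work are solid. World frame = base frame: x ahead of the robot, y to its left, z up, the work surface at z = 0. Lengths are in m, angles in rad, forces in N, time in s.
With the tool pointing down it reaches from about 0.375 to 0.975 m from the base axis. Payload 3.8 kg.
Tool frame: the origin (TCP) lies at the very end of the fingers, on their centre line; the grasp point (between the pads) lies 19 mm behind it; z points along the fingers, y is the line along which they close (so a half turn about z gives the same grasp; the last joint's range is limited). The gripper opens to 85 mm and grips with 20 to 120 N. Pads are 22 mm wide; open, the fingers measure 114 mm over their backs; the gripper's body (76 mm by 85 mm) begins 54 mm behind the grasp point. The pads swing forward as they close: fully open they stand 13 mm farther back than shut.
Start: joints at [1.243, 0.264, 1.604, -0, 1.274, -0.037], TCP at [0.194, 0.647, 0.231] pointing down, gripper open.
Joint ranges: [-2.63, 2.63], [-0.94, 2.18], [0.31, 2.57], [-1.31, 4.45], [0, 2.66], [-2.55, 2.55]. Speed limits (rad/s): [2.57, 2.57, 3.14, 3.14, 3.14, 3.14].

## Interface

Orientations are given as a rotation vector (axis times angle).
In Python, from workcell import monitor, viewer, job gives the robot as it stands. The module is installed in compiled form; this text tells all that it offers.
- The arm moves only by the tool step_arm, never from a script. Its argument "series" is one flat list of numbers, 4 for each row, row after row: the shift along the tool's x, y, z in m, then the turn about the tool's z in rad. A call has 1 to 8 rows; each row is the pose to reach, as a shift and turn from the pose commanded when the call began, along the tool's axes at that moment; what a row does not reach only later rows make up. A row lasts 1/8 s, in which the tool goes at most 62.5 mm and 10.7 degrees, less where a joint would pass 70% of its speed; a pose out of reach is approached as far as the arm can. A call with a gripper value outside its range is refused whole. "gripper" is the opening, from 0 (shut) to 1 (fully open), set as the call begins (left out, the last holds). The fingers move at their own pace and stop on an object; "newtons" is the grip in N (left out, the last holds). Time passes only in rows, so rows that repeat a pose let the fingers close. It gives the time, the measured TCP pose, the force, the opening and the grip force at its end, in the units of the state.
- monitor.read_state(): the state, without advancing time (a new reading comes with each control period).
- viewer.read_camera(name): name is "side" or "top"; returns a dict with "image" (480x640x3 uint8, red, green, blue), "intrinsics" (3x3 intrinsics, pixels), "distortion" ([k1, k2, p1, p2, k3] as OpenCV has them; the pictures are not rectified), "T" (4x4, takes a point from camera to world coordinates). Camera axes: x right, y up, looking along -z (the intrinsics and any distortion apply to the point x, -y, -z); pixel columns grow to the right and rows downward; lengths in m; the calibration is good to about 2 mm. A picture is of the moment at which its call begins. There is no depth.
- job.finish_job(): hands the job in; it is judged then, once.
Trained networks look in a picture, given as the dict that the camera call returned (one of the last four; its "shot" number tells which), for a name from the list of things; names that differ only in an ending like _2 or _b are one class to them, and where a whole thing is asked for, a point or a joint stands for the part that bears it (a point fixed in the world has none). Each returns a list of dicts, best first, with "score" (0 to 1); they miss things now and then, are a little off and sometimes report something else, mostly with a low value. They report only what shows in the picture. A call takes as long as a camera call. They do not tell look-alikes from the thing itself.
- viewer.boxes_of(picture, label): "extent" ([centre column, centre row, width, height] in pixels, round what is visible of it).
- viewer.spot_point(picture, label): "point" ([column, row] in pixels: a listed point, or the origin of a listed thing).
The state is a dict: "time": time; "q": joint angles; "joint_vel": joint speeds; "joint_torque": joint torques, N m; "tool_pos": TCP position; "tcp_rot": TCP orientation; "wrist_force": force on the tool from outside, world axes, zero at the start; "torque": the same for the moment, N m; "width": opening from 0.0 (shut) to 1.0 (fully open); "grip_force": force on a finger pad.
Only numpy, scipy, OpenCV 4.12 (cv2) and the standard library are available. Lean on these libraries where they do the work, as an engineer would, in place of code of your own. Each camera call takes 0.05 s, during which the arm holds its last target. There are 200 camera calls.

## Task

The two square grey sleeves standing in the wooden rack look alike, but only one fits our label-printer spindle. Lay one of them on its side on the counter and let go, take it again and slide it squarely along the level pin of the spindle gauge: it fits if it goes fully home against the shoulder, and is the wrong one if it is stopped at the pin's tip when lightly pressed (then the other one fits). Then set the sleeve that fits down in the cardboard carton and the wrong one in the low metal tray, without dropping them in from a height, and leave the stapler, calculator, marker and staples box alone.

Things in the scene. Friction and masses are not known exactly. Their poses are not given: they have to be found in the camera images.
- sleeve_a: One of two outwardly alike grey plastic sleeves, 40 x 40 mm square, 70 mm long, 0.06-0.11 kg, round bore right through lengthways, both ends the same. One has a 27 mm bore, the other 21 mm; it is not said which. Both start upright, in either rack pocket. Origin: centre of the end face that starts lowest; z runs along the bore to the other end, x and y square to the flat sides.
- sleeve_b: One of two outwardly alike grey plastic sleeves, 40 x 40 mm square, 70 mm long, 0.06-0.11 kg, round bore right through lengthways, both ends the same. One has a 27 mm bore, the other 21 mm; it is not said which. Both start upright, in either rack pocket. Origin: centre of the end face that starts lowest; z runs along the bore to the other end, x and y square to the flat sides.
- sleeve_a_mid (a point): Centre of sleeve_a, half way along its bore (35 mm from either end); axes as the sleeve's. With its flat sides it lies without rolling; let go while leaning more than 30 degrees with its lower edge on the counter, it topples onto its side.
- sleeve_b_mid (a point): Centre of sleeve_b, half way along its bore (35 mm from either end); axes as the sleeve's. With its flat sides it lies without rolling; let go while leaning more than 30 degrees with its lower edge on the counter, it topples onto its side.
- gauge: Spindle gauge, fixed: base plate 110 x 80 x 10 mm (x -40 to 70 mm), upright aluminium plate 56 mm wide, 126 mm high with its front face at x = 0, and a level steel pin, axis 100 mm above the counter, pointing along -x (roughly at the robot): 24 mm in diameter, its last 8 mm narrowing to 16 mm. Origin on the counter under the front face; x points along the pin away from the robot, z up.
- gauge_tip (a point): Centre of the pin's free end, at x = -60 mm, 100 mm above the counter; axes as the gauge's. The 21 mm bore is stopped with the sleeve's end about 5 mm past this point.
- gauge_shoulder (a point): Centre of the front face of the shoulder (collar at the pin's root, 34 mm in diameter), on the pin's axis at x = -4 mm, 56 mm behind the tip; axes as the gauge's. The 27 mm bore goes on until the sleeve's end meets this face, its centre then 35 mm in front of it.
- rack: Wooden rack fixed to the counter, 70 (x) x 160 (y) x 22 mm high, with two square pockets 43 mm wide and 18 mm deep, 45 mm to either side of its middle along its y axis; a sleeve stands in each, its lower end 4 mm and its upper end 74 mm above the counter. The counter to its left, in front of the gauge, is free. Origin: centre of the underside.
- carton: Open cardboard carton 135 x 135 mm, 50 mm high, walls and floor 4 mm, fixed: for the sleeve that fits. It and the tray may change places. Origin: centre of the underside, x and y square to the walls.
- tray: Open low aluminium tray 135 x 135 mm, 25 mm high, walls and floor 4 mm, fixed: for the wrong sleeve. Origin: centre of the underside, x and y square to the walls.
- paper_sorter: White drawer-fronted cabinet fixed on the right of the counter, about 240 mm high, its front knobs 172 mm nearer the robot than its origin and its left side 155 mm to the left of it. Nothing to do with it: keep clear of it. Origin: centre of its underside.
- stapler: Red and black stapler, 34 x 155 x 47 mm, origin at the centre of its underside. Bystander, loose: leave it where it is.
- calculator: Grey calculator, 116 x 67 x 15 mm, origin at the centre of its underside. Bystander, loose: leave it where it is.
- marker_0: White marker pen with a black cap, 17 x 134 x 19 mm, lying, origin at the centre of its underside. Bystander, loose: leave it where it is.
- staples_box: Small orange card box, 47 x 86 x 27 mm, origin at the centre of its underside. Bystander, loose: leave it where it is.
Things that resemble listed ones, but are neither listed nor needed, are in the scene too. What is shaped like the sleeve_b but green is not meant.

How it is judged:
On the way, in this order (a step that is already met when the one before it is completed fails the run):
1. one of the sleeves lies on its side on the counter, let go (((angle between sleeve_a's own z axis and vertical above 1.4 rad and height (world z) of sleeve_a_mid below 0.035 m and contact force between sleeve_a and the fingers below 0.05 N) or (angle between sleeve_b's own z axis and vertical above 1.4 rad and height (world z) of sleeve_b_mid below 0.035 m and contact force between sleeve_b and the fingers below 0.05 N))), for 0.2 s.
2. a sleeve has been tried on the gauge pin, in line with it: the one that fits is home against the shoulder (within 4 mm), or the wrong one is pressed on the pin's tip (over 1 N) (((y of sleeve_a_mid in the frame of gauge between -0.005 and 0.005 m and z of sleeve_a_mid in the frame of gauge between 0.095 and 0.105 m and angle between the z axis of sleeve_a and the x axis of gauge, either way round below 0.12 rad and x of sleeve_a_mid in the frame of gauge above -0.043 m) or (y of sleeve_b_mid in the frame of gauge between -0.005 and 0.005 m and z of sleeve_b_mid in the frame of gauge between 0.095 and 0.105 m and angle between the z axis of sleeve_b and the x axis of gauge, either way round below 0.12 rad and x of sleeve_b_mid in the frame of gauge between -0.0945 and -0.082 m and contact force between sleeve_b and gauge above 1 N))), for 0.2 s.
At the end, for the whole second after the job is handed in: The sleeve that fits the pin rests in the carton and the other one in the tray, each with its centre within 55 mm of the container's middle in both directions and lower than 45 mm above the counter, released and still (x of sleeve_a_mid in the frame of carton between -0.055 and 0.055 m and y of sleeve_a_mid in the frame of carton between -0.055 and 0.055 m and z of sleeve_a_mid in the frame of carton below 0.045 m and linear speed of each of sleeve_a, sleeve_b below 0.02 m/s and contact force between sleeve_a and carton above 0.1 N and x of sleeve_b_mid in the frame of tray between -0.055 and 0.055 m and y of sleeve_b_mid in the frame of tray between -0.055 and 0.055 m and z of sleeve_b_mid in the frame of tray below 0.045 m and contact force between sleeve_b and tray above 0.1 N); the robot touches nothing.
It fails at once if the stapler, calculator, marker or staples box is moved more than 3 cm (distance of any of stapler, calculator, marker_0, staples_box from where it was at the start of the episode above 0.03 m).
It fails at once if a sleeve is dropped into a container: loose above it with its centre more than 11 cm over the counter ((horizontal distance between sleeve_a_mid and carton below 0.06 m and height (world z) of sleeve_a_mid above 0.11 m and contact force between sleeve_a and the fingers below 0.05 N) or (horizontal distance between sleeve_a_mid and tray below 0.06 m and height (world z) of sleeve_a_mid above 0.11 m and contact force between sleeve_a and the fingers below 0.05 N) or (horizontal distance between sleeve_b_mid and carton below 0.06 m and height (world z) of sleeve_b_mid above 0.11 m and contact force between sleeve_b and the fingers below 0.05 N) or (horizontal distance between sleeve_b_mid and tray below 0.06 m and height (world z) of sleeve_b_mid above 0.11 m and contact force between sleeve_b and the fingers below 0.05 N)).
It also fails if it takes over 70 s, if anything falls off the work surface, if the arm or the gripper's body presses on something with over 40 N, if the wrist force passes 120 N, or if a joint passes its speed limit or range.

## Working session

There is one attempt and no reset: what is moved stays moved. The work goes in short steps, Python scripts to look and compute and a tool call to move; the robot and the scene stay as the last step left them, time stands still between calls to the robot, and variables do not carry over. Pictures are saved under pics/ and viewed, at most 10 in all, crops included, and the job is handed in when it is done.

Besides the shell and the picture viewer there is one more tool, called after ">>>" as name(argument=value, ...), one argument or row to a line, values as JSON. step_arm: Moves the arm, as the interface text tells. Its arguments: {"type":"object","properties":{"series":{"type":"array"},"gripper":{"type":"number"},"newtons":{"type":"number"}},"required":["series"]}

```bash
mkdir -p pics
cat > h.py <<'E'
import numpy as np, cv2
from workcell import monitor, viewer, job
from scipy.spatial.transform import Rotation as R
def ray(p,uv):
    n=cv2.undistortPoints(np.array([[uv]],float),np.array(p["intrinsics"]),np.array(p["distortion"]))[0,0]
    T=np.array(p["T"]); d=T[:3,:3]@np.array([n[0],-n[1],-1]); return T[:3,3],d
def at_z(p,uv,z):
    o,d=ray(p,uv); return o+d*(z-o[2])/d[2]
def px(p,X):
    T=np.array(p["T"]); c=T[:3,:3].T@(np.array(X,float)-T[:3,3]); c=np.array([c[0],-c[1],-c[2]])
    return cv2.projectPoints(c.reshape(1,1,3),np.zeros(3),np.zeros(3),np.array(p["intrinsics"]),np.array(p["distortion"]))[0][0,0]
def tri(p1,u1,p2,u2):
    o1,d1=ray(p1,u1);o2,d2=ray(p2,u2);d1/=np.linalg.norm(d1);d2/=np.linalg.norm(d2)
    s=np.linalg.lstsq(np.c_[d1,-d2],o2-o1,rcond=None)[0]
    a,b=o1+s[0]*d1,o2+s[1]*d2; return (a+b)/2,np.linalg.norm(a-b)
def save(p,n,crop=None,f=1):
    im=p["image"][:,:,::-1]
    if crop: x0,y0,x1,y1=crop; im=im[y0:y1,x0:x1]
    cv2.imwrite("pics/"+n,cv2.resize(im,None,fx=f,fy=f,interpolation=cv2.INTER_CUBIC))
E
python3 - <<'E'
from h import *
np.set_printoptions(precision=3,suppress=True)
s=monitor.read_state(); print(s)
P={}
for n in("side","top"):
    p=P[n]=viewer.read_camera(n); save(p,n+"0.png"); print(n,np.array(p["T"]).round(3).tolist())
    for l in["sleeve_a","sleeve_a_mid","gauge","gauge_tip","gauge_shoulder","rack","carton","tray","stapler","calculator","marker_0","staples_box"]:
        print(l,[(np.round(d["point"],1).tolist(),round(d["score"],2)) for d in viewer.spot_point(p,l)[:4]])
E
```

```text
{'time': 0.0, 'q': array([ 1.243,  0.265,  1.605,  0.   ,  1.274, -0.037]), 'joint_vel': array([-0.001,  0.   ,  0.002, -0.001, -0.   , -0.002]), 'joint_torque': array([  0.002, -51.511, -36.732,   0.   ,   0.013,   0.   ]), 'tool_pos': array([0.193, 0.646, 0.23 ]), 'tcp_rot': array([-0.455, -3.108,  0.003]), 'wrist_force': array([-1.158, -0.587, -0.478]), 'torque': array([-0.023, -0.017, -0.011]), 'grip_force': 0.0, 'width': 0.9981862478671957}
side [[0.587, 0.679, -0.442, 0.016], [-0.809, 0.482, -0.335, -0.529], [-0.014, 0.554, 0.832, 1.1], [0.0, 0.0, 0.0, 1.0]]
sleeve_a [([318.1, 282.8], 0.92), ([429.2, 391.5], 0.73), ([286.5, 271.1], 0.68), ([319.9, 279.8], 0.25)]
sleeve_a_mid [([292.1, 266.6], 0.87), ([227.7, 175.3], 0.59)]
gauge [([293.1, 203.7], 0.75)]
gauge_tip [([273.6, 199.8], 0.58)]
gauge_shoulder [([288.8, 184.1], 0.8), ([289.2, 206.6], 0.43)]
rack [([303.9, 282.1], 0.97), ([334.9, 239.4], 0.5)]
carton [([230.1, 177.7], 0.76)]
tray [([197.5, 219.3], 0.76)]
stapler [([335.4, 237.3], 0.73)]
calculator [([353.1, 342.3], 0.66)]
marker_0 [([235.0, 277.2], 0.8), ([352.3, 336.9], 0.58)]
staples_box [([372.5, 224.0], 0.48), ([351.6, 335.8], 0.4), ([317.5, 280.6], 0.29)]
top [[-0.008, 0.994, -0.109, 0.398], [-1.0, -0.007, 0.016, -0.104], [0.015, 0.109, 0.994, 1.442], [0.0, 0.0, 0.0, 1.0]]
sleeve_a [([478.5, 295.6], 0.97), ([334.7, 268.0], 0.85), ([294.5, 274.8], 0.71)]
sleeve_a_mid [([331.3, 166.3], 0.59), ([301.4, 278.7], 0.46), ([243.7, 203.9], 0.25)]
gauge [([244.7, 204.2], 0.65)]
gauge_tip [([244.9, 216.2], 0.84)]
gauge_shoulder [([241.4, 198.6], 0.92)]
rack []
carton [([150.4, 215.2], 0.92), ([332.6, 266.9], 0.73), ([249.0, 200.5], 0.28)]
tray [([165.8, 280.4], 0.74)]
stapler [([312.6, 210.0], 0.85)]
calculator [([391.1, 300.2], 0.74)]
marker_0 [([256.7, 312.5], 0.78), ([313.8, 210.1], 0.36), ([244.5, 220.1], 0.28)]
staples_box []
```

View pics/side0.png

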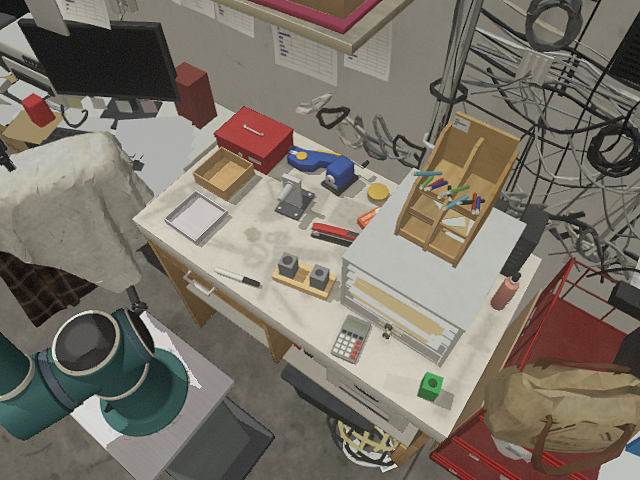

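View pics/top0.png

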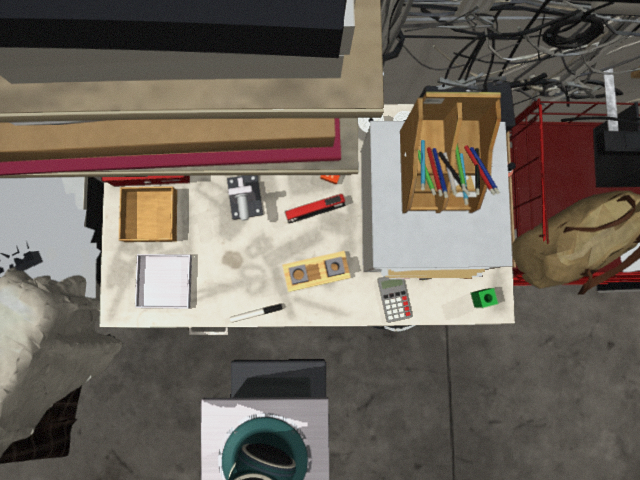

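The rack holds the two grey sleeves at top-view pixels (298,274) and (334,268). The green block at (485,297) is the look-alike and isn't meant. The gauge is at (244,200) with its pin pointing down-image. The carton is at (148,214), the tray at (163,280), the marker at (257,312), the stapler at (315,208) and the calculator at (395,300). Next I'll enlarge the crop to confirm the sleeves, and compute positions.

Run:
```python
from h import *
np.set_printoptions(precision=4,suppress=True)
t=viewer.read_camera("top"); s=viewer.read_camera("side")
a=cv2.resize(t["image"][150:330,215:375,::-1],None,fx=4.4,fy=3.3333*1,interpolation=cv2.INTER_CUBIC) if 0 else cv2.resize(t["image"][185:325,205:365,::-1],None,fx=4,fy=4,interpolation=cv2.INTER_CUBIC)
cv2.imwrite("pics/topc.png",a)
print("tip",*tri(t,(244.9,216.2),s,(273.6,199.8))," top@.1",at_z(t,(244.9,216.2),.1))
print("sh",*tri(t,(241.4,198.6),s,(288.8,184.1)),at_z(t,(241.4,198.6),.1))
print("gauge org",at_z(t,(244.7,204.2),0),at_z(s,(293.1,203.7),0))
print("rack side",at_z(s,(303.9,282.1),0))
print("carton",at_z(t,(150.4,215.2),0),at_z(s,(230.1,177.7),0))
print("tray",at_z(t,(165.8,280.4),0),at_z(s,(197.5,219.3),0))
print("marker",at_z(t,(256.7,312.5),0),"stapler",at_z(t,(312.6,210),0),"calc",at_z(t,(391.1,300.2),0))
for l in("sleeve_a",):
  for n,p in(("t",t),("s",s)):
    for d in viewer.boxes_of(p,l): print(n,np.round(d["extent"],1),round(d["score"],2),at_z(p,d["extent"][:2],.04))
# shelf corner
print("shelf",*tri(t,(357,172),s,(388,12)))
```

```text
tip [0.5887 0.0468 0.0959] 0.021868030941254137  top@.1 [0.5964 0.0392 0.1   ]
sh [0.638  0.0454 0.1131] 0.003073182321656278 [0.6392 0.0479 0.1   ]
gauge org [0.6425 0.0506 0.    ] [0.6567 0.0513 0.    ]
rack side [ 0.4607 -0.1374  0.    ]
carton [0.6156 0.2946 0.    ] [0.6237 0.28   0.    ]
tray [0.4475 0.2512 0.    ] [0.4446 0.2496 0.    ]
marker [0.3652 0.0191 0.    ] stapler [ 0.6262 -0.1243  0.    ] calc [ 0.3932 -0.3221  0.    ]
t [336.4 268.5  14.9  21.3] 0.84 [ 0.4729 -0.1816  0.04  ]
t [296.  275.2  17.8  19.2] 0.8 [ 0.4571 -0.0814  0.04  ]
t [483.4 297.4  23.4  21.9] 0.8 [ 0.3973 -0.5483  0.04  ]
t [257.1 314.6  49.1  19.9] 0.72 [0.3609 0.0147 0.04  ]
s [431.7 386.4  25.6  30.1] 0.81 [ 0.3977 -0.5548  0.04  ]
s [317.6 277.   21.4  27.3] 0.63 [ 0.4777 -0.1719  0.04  ]
s [287.2 264.1  20.8  26.4] 0.58 [ 0.4621 -0.0824  0.04  ]
shelf [ 0.5813 -0.1997  0.7225] 0.06623336731590508
```

View pics/topc.png

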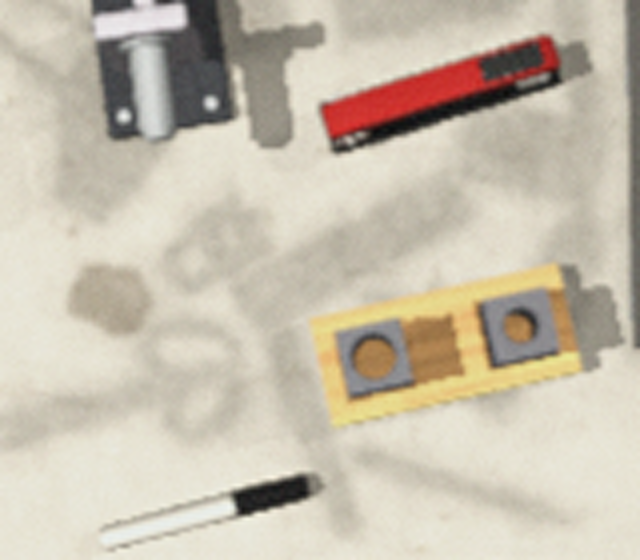

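The crop confirms two grey sleeves in the rack. The left bore, at crop (375,357), is clearly larger than the right one, at (520,326). I'll try the right one, which looks like the 21 mm sleeve, on the pin. Next I'll fit the poses from the crop corners.

Run:
```python
from h import *
np.set_printoptions(precision=4,suppress=True)
t=viewer.read_camera("top"); s=viewer.read_camera("side")
c=lambda x,y:((x+.5)/4-.5+205,(y+.5)/4-.5+185)
W=lambda x,y,z:at_z(t,c(x,y),z)
for n,C in(("L",[(335,330),(403,320),(414,386),(347,398)]),("R",[(480,303),(548,290),(558,352),(492,367)])):
    w=np.array([W(*q,.074) for q in C]); e=w[3]-w[0]+w[2]-w[1]; f=w[0]-w[1]+w[3]-w[2]
    print(n,w.mean(0),"size",np.linalg.norm(e)/2,np.linalg.norm(f)/2,"yaw",np.arctan2(-e[1],-e[0]),np.arctan2(-f[0],f[1]))
w=np.array([W(*q,.022) for q in[(310,320),(560,265),(581,370),(333,426)]]);print("rack",w,w.mean(0))
e=w[0]-w[1];print("yaw",np.arctan2(-e[0],e[1]),np.linalg.norm(e))
a,b=W(110,137,.01),W(233,119,.01);e=a-b;y=np.arctan2(-e[0],e[1]);print("gauge front",a,b,np.linalg.norm(e),"yaw",y,"org",(a+b)/2+.04*np.array([np.cos(y),np.sin(y),0]))
print("pin axis",W(156,132,.1),W(147,45,.1)," edges",W(133,75,.1),W(169,75,.1))
# cabinet left edge/front and marker extents
print("cab",at_z(t,(372,268),.24),"marker",W(100,545,.01),W(322,483,.01))
im=s["image"]
cv2.imwrite("pics/sidec.png",cv2.resize(im[150:310,180:380,::-1],None,fx=4,fy=3.75,interpolation=cv2.INTER_CUBIC))
# container corners seen by eye in top
for n,C,z in(("carton",[(120,187),(174,188),(175,241),(121,240)],.05),("tray",[(137,255),(190,254),(190,307),(137,307)],.025)):
    w=np.array([at_z(t,q,z) for q in C]);print(n,w.mean(0),np.linalg.norm(w[0]-w[1]),np.linalg.norm(w[1]-w[2]))
```

```text
L [ 0.4579 -0.0875  0.074 ] size 0.04101390767279837 0.04125061540564715 yaw 0.16441103491457418 0.15420127622001392
R [ 0.4757 -0.1752  0.074 ] size 0.038682608619601294 0.04147167610559363 yaw 0.16109473639966204 0.1979911742856442
rack [[ 0.4846 -0.0464  0.022 ]
 [ 0.5181 -0.2039  0.022 ]
 [ 0.4519 -0.2162  0.022 ]
 [ 0.4182 -0.0606  0.022 ]] [ 0.4682 -0.1318  0.022 ]
yaw 0.20976742939080598 0.1609623807220468
gauge front [0.603  0.0815 0.01  ] [0.6141 0.0029 0.01  ] 0.07930529007678107 yaw 0.14009420995027205 org [0.6482 0.0478 0.01  ]
pin axis [0.593  0.0423 0.1   ] [0.6459 0.048  0.1   ]  edges [0.6276 0.0563 0.1   ] [0.6275 0.0347 0.1   ]
cab [ 0.4627 -0.2464  0.24  ] marker [0.3449 0.0862 0.01  ] [ 0.3827 -0.0532  0.01  ]
carton [0.6116 0.2885 0.05  ] 0.13716491946569576 0.13350495402374093
tray [0.446  0.2511 0.025 ] 0.13449527073704992 0.13240424658362354
```

View pics/sidec.png

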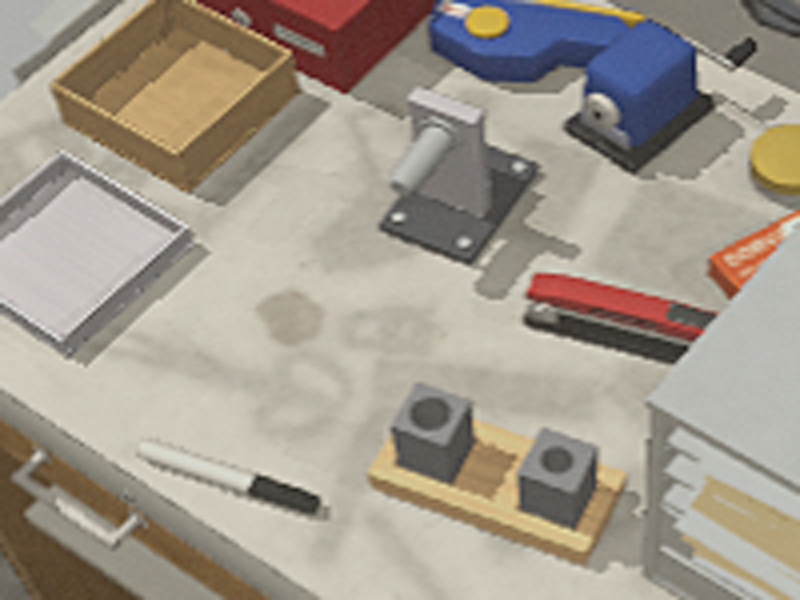

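```bash
cat >> h.py <<'E'
def go(x,y,z,yaw):
    s=monitor.read_state(); M=R.from_rotvec(s["tcp_rot"]).as_matrix()
    d=M.T@(np.array([x,y,z])-s["tool_pos"]); y0=np.arctan2(M[1,1],M[0,1])
    t=-((yaw-y0+np.pi)%(2*np.pi)-np.pi)
    print("row",d.round(4),round(t,3),"| tcp",s["tool_pos"].round(4),"yaw",round(y0,4),"q6",round(s["q"][5],2),"t",s["time"],"F",s["wrist_force"].round(1),"w",round(s["width"],3),"tilt",np.round(M[:,2],3))
E
python3 -c "
from h import *
go(.44,-.06,.2,.18)"
```

```text
row [-0.4387 -0.6063  0.0313] 1.1 | tcp [0.1935 0.6466 0.2312] yaw 1.28 q6 -0.04 t 1.6 F [ 0.5 -0.8 -0.2] w 0.998 tilt [-0. -0. -1.]
```

>>> step_arm(
  series=[-0.4387,-0.6063,0.03,1.1,-0.4387,-0.6063,0.03,1.1,-0.4387,-0.6063,0.03,1.1,-0.4387,-0.6063,0.03,1.1,-0.4387,-0.6063,0.03,1.1,-0.4387,-0.6063,0.03,1.1,-0.4387,-0.6063,0.03,1.1,-0.4387,-0.6063,0.03,1.1],
)

```text
time: 2.6
tool_pos: [0.3585, 0.1732, 0.2117]
tcp_rot: [2.011, 2.412, 0.002]
wrist_force: [2.0, 0.7, 0.5]
width: 0.997
grip_force: 0.0
```

```bash
python3 -c "
from h import *
go(.4757,-.1752,.15,.18)"
```

```text
row [-0.3638  0.0525  0.0617] 0.001 | tcp [0.3585 0.1732 0.2117] yaw 0.1807 q6 0.21 t 2.6 F [2.  0.7 0.5] w 0.997 tilt [ 0.002  0.001 -1.   ]
```

>>> step_arm(
  series=[-0.3638,0.0525,0.0617,0,-0.3638,0.0525,0.0617,0,-0.3638,0.0525,0.0617,0,-0.3638,0.0525,0.0617,0,-0.3638,0.0525,0.0617,0,-0.3638,0.0525,0.0617,0,-0.3638,0.0525,0.0617,0,-0.3638,0.0525,0.0617,0],
)

```text
time: 3.6
tool_pos: [0.4744, -0.1734, 0.1493]
tcp_rot: [-2.013, -2.41, -0.0]
wrist_force: [-0.9, 0.4, 0.9]
width: 0.997
grip_force: 0.0
```

Run:
```python
from h import *
go(.4757,-.1752,.04,.18)
s=viewer.read_camera("side"); t=viewer.read_camera("top")
a=cv2.resize(s["image"][200:320,260:380,::-1],(400,400)); b=cv2.resize(t["image"][200:320,270:390,::-1],(400,400))
cv2.imwrite("pics/g1.png",np.hstack([a,b]))
```

```text
row [-0.0021  0.001   0.1093] -0.001 | tcp [ 0.4744 -0.1734  0.1493] yaw 0.1789 q6 -0.58 t 3.6 F [-0.9  0.4  0.9] w 0.997 tilt [-0.001  0.001 -1.   ]
```

View pics/g1.png

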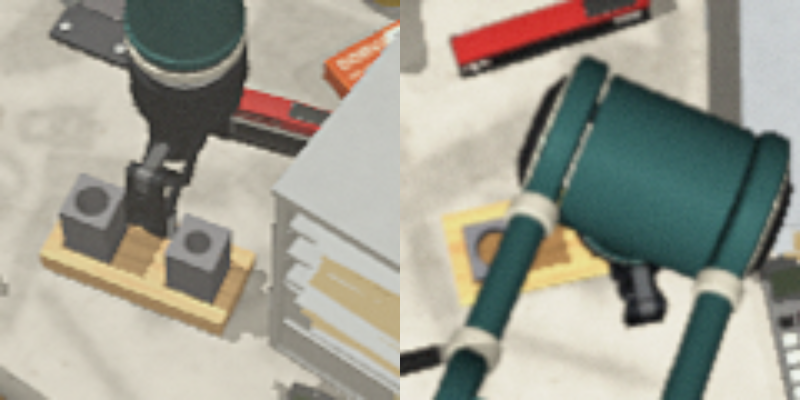

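The side half shows the open gripper hanging over and just behind the right sleeve. The top half shows the wrist drum reaching past the cabinet's left edge, around (775,180), so I'll check its height before descending.

Run:
```python
from h import *
s=viewer.read_camera("side"); t=viewer.read_camera("top")
for h in(.15,.2,.25,.3,.35,.4,.45): print(h,px(s,(.4744,-.1734,h)).round(1),px(t,(.4744,-.1734,h)).round(1), at_z(t,(387,238),h).round(3))
print(monitor.read_state()["q"].round(3))
save(s,"w.png",(240,80,400,280),3)
```

```text
0.15 [316.6 256.4] [335.4 265.3] [ 0.536 -0.293  0.15 ]
0.2 [316.2 245.2] [336.6 263.9] [ 0.531 -0.286  0.2  ]
0.25 [315.7 233.1] [337.9 262.5] [ 0.526 -0.278  0.25 ]
0.3 [315.3 220.1] [339.4 260.9] [ 0.52  -0.271  0.3  ]
0.35 [314.8 205.8] [340.9 259.2] [ 0.515 -0.264  0.35 ]
0.4 [314.2 190.3] [342.6 257.3] [ 0.51  -0.257  0.4  ]
0.45 [313.6 173.3] [344.5 255.2] [ 0.504 -0.249  0.45 ]
[-0.398  0.009  2.049  0.     1.083 -0.58 ]
```

View pics/w.png

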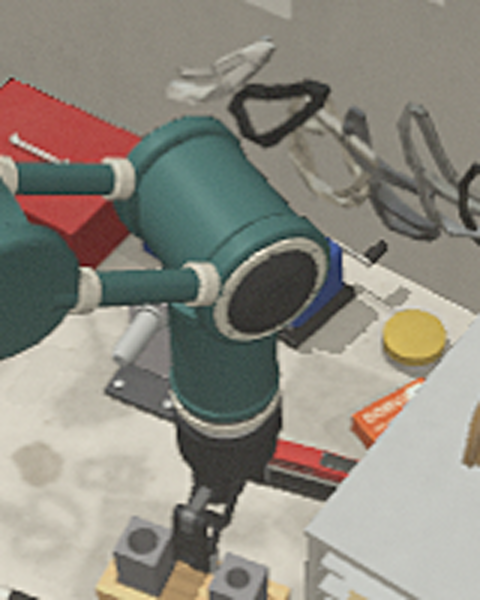

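The drum's underside is near z≈0.42, so it stays above the 0.24 cabinet after the 0.11 descent. Descending and gripping.

>>> step_arm(
  series=[-0.001,0.001,0.04,0,-0.001,0.001,0.08,0,-0.001,0.001,0.109,0,-0.001,0.001,0.109,0,-0.001,0.001,0.109,0],
)

```text
time: 4.42
tool_pos: [0.477, -0.1742, 0.0419]
tcp_rot: [2.01, 2.412, 0.001]
wrist_force: [0.7, 0.0, -0.1]
width: 0.998
grip_force: 0.0
```

>>> step_arm(
  series=[0,0,0,0,0,0,0,0,0,0,0,0,0,0,0,0,0,0,0,0,0,0,0,0],
  gripper=0,
  newtons=30,
)

```text
time: 5.18
tool_pos: [0.4769, -0.1748, 0.0417]
tcp_rot: [2.012, 2.411, 0.001]
wrist_force: [-0.7, -0.0, 6.4]
width: 0.469
grip_force: 30.3
```

>>> step_arm(
  series=[0,0,-0.03,0,0,0,-0.06,0,0,0,-0.1,0,0,0,-0.1,0],
)

```text
time: 5.68
tool_pos: [0.4786, -0.1756, 0.1442]
tcp_rot: [2.008, 2.407, 0.003]
wrist_force: [0.3, 0.2, -0.9]
width: 0.465
grip_force: 30.1
```

Run:
```python
from h import *
go(.5,-.02,.15,.18)
```

```text
row [ 0.1492  0.0489 -0.0061] -0.0 | tcp [ 0.4786 -0.1756  0.1442] yaw 0.1799 q6 -0.58 t 5.675 F [ 0.3  0.2 -0.9] w 0.465 tilt [ 0.007 -0.003 -1.   ]
```

Run:
```python
from h import *
go(.46,.03,.145,.14)
```

```text
row [ 0.2056  0.0185 -0.0015] 0.04 | tcp [ 0.4786 -0.1756  0.1442] yaw 0.1799 q6 -0.58 t 5.675 F [ 0.3  0.2 -0.9] w 0.465 tilt [ 0.007 -0.003 -1.   ]
```

>>> step_arm(
  series=[0.05,0.005,0,0.01,0.1,0.01,0,0.02,0.15,0.015,0,0.03,0.2056,0.0185,0,0.04,0.2056,0.0185,0,0.04,0.2056,0.0185,0,0.04],
)

```text
time: 6.42
tool_pos: [0.4567, 0.0311, 0.1396]
tcp_rot: [-2.058, -2.372, 0.002]
wrist_force: [0.0, 0.3, -0.8]
width: 0.468
grip_force: 30.1
```

>>> step_arm(
  series=[0,0,0.04,0,0,0,0.08,0,0,0,0.098,0,0,0,0.103,0,0,0,0.103,0],
)

```text
time: 7.05
tool_pos: [0.4578, 0.0296, 0.0376]
tcp_rot: [2.063, 2.369, -0.001]
wrist_force: [0.7, -0.8, -0.3]
width: 0.462
grip_force: 30.1
```

>>> step_arm(
  series=[0,0,0,0,0,0,0,0,0,0,0,0,0,0,-0.05,0,0,0,-0.1,0,0,0,-0.1,-0.18,0,0,-0.1,-0.36,0,0,-0.1,-0.54],
  gripper=0.8,
)

```text
time: 8.05
tool_pos: [0.4574, 0.0313, 0.1378]
tcp_rot: [1.344, 2.839, 0.0]
wrist_force: [0.4, -0.6, -0.2]
width: 0.8
grip_force: 0.0
```

>>> step_arm(
  series=[0,0,0,-0.18,0,0,0,-0.36,0,0,0,-0.54,0,0,0,-0.72,0,0,0,-0.9,0,0,0,-1.03,0,0,0,-1.03],
  gripper=0,
)

```text
time: 8.93
tool_pos: [0.4573, 0.0312, 0.1375]
tcp_rot: [0.217, -3.134, 0.0]
wrist_force: [0.3, -0.8, 0.2]
width: -0.004
grip_force: 0.0
```

Run:
```python
from h import *
go(.4035,.022,.14,1.71)
p=viewer.read_camera("side")
save(p,"st.png",(230,150,390,310),4) if 0 else None
for d in viewer.boxes_of(p,"sleeve_a"): print(np.round(d["extent"],1),round(d["score"],2))
print(px(p,(.458,.0296,.035)))
```

```text
row [ 0.0545 -0.0018 -0.0025] -0.001 | tcp [0.4573 0.0312 0.1375] yaw 1.7088 q6 -1.69 t 8.925 F [ 0.3 -0.8  0.2] w -0.004 tilt [-0. -0. -1.]
[255.3 245.7  19.4  25.9] 0.98
[430.4 388.4  25.9  32.1] 0.91
[286.9 264.6  16.9  29.7] 0.58
[254.67310943 245.78292694]
```

>>> step_arm(
  series=[0.055,-0.002,0,0,0.055,-0.002,0.04,0,0.055,-0.002,0.079,0,0.055,-0.002,0.079,0],
)

```text
time: 9.52
tool_pos: [0.3998, 0.0216, 0.0561]
tcp_rot: [0.216, -3.127, -0.001]
wrist_force: [-0.5, -0.5, -0.2]
width: 0.001
grip_force: 0.0
```

>>> step_arm(
  series=[-0.02,0,0,0,-0.03,0,0,0,-0.04,0,0,0,-0.05,0,0,0,-0.06,0,0,0,-0.07,0,0,0,-0.076,0,0,0,-0.076,0,0,0],
)

```text
time: 10.52
tool_pos: [0.4789, 0.0322, 0.0585]
tcp_rot: [0.219, -3.134, 0.0]
wrist_force: [-0.4, 0.5, 0.5]
width: 0.008
grip_force: 0.0
```

Run:
```python
from h import *
go(.4035,.022,.14,1.71)
p=viewer.read_camera("side")
save(p,"tp.png",(200,150,320,300),4)
```

```text
row [ 0.0761  0.0004 -0.0815] 0.0 | tcp [0.4789 0.0322 0.0585] yaw 1.71 q6 -1.69 t 10.525 F [-0.4  0.5  0.5] w 0.008 tilt [-0. -0. -1.]
```

View pics/tp.png

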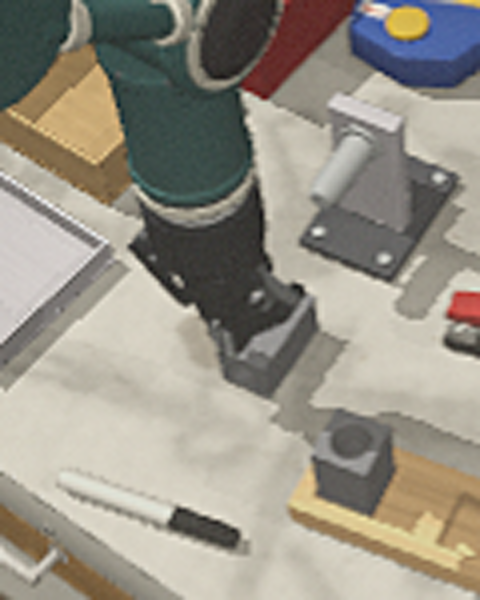

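The sleeve has toppled and lies on its side at about crop (270,345), pointing at the gauge. I'll raise and back off, then measure it.

>>> step_arm(
  series=[0,0,-0.05,0,0.02,0,-0.1,0,0.05,0.05,-0.12,0,0.05,0.1,-0.12,0,0.05,0.15,-0.12,0,0.05,0.15,-0.12,0],
  gripper=0.85,
)

```text
time: 11.32
tool_pos: [0.4071, 0.1761, 0.1787]
tcp_rot: [-0.226, 3.133, 0.001]
wrist_force: [-0.1, -0.7, 0.3]
width: 0.854
grip_force: 0.0
```

Run:
```python
from h import *
p=viewer.read_camera("side");t=viewer.read_camera("top")
a=cv2.resize(p["image"][205:265,240:300,::-1],(400,400),interpolation=cv2.INTER_CUBIC); b=cv2.resize(t["image"][215:295,225:305,::-1],(400,400),interpolation=cv2.INTER_CUBIC)
cv2.imwrite("pics/ly.png",np.hstack([a,b]))
for n,q in(("s",p),("t",t)):
    for d in viewer.boxes_of(q,"sleeve_a")[:4]: print(n,np.round(d["extent"],1),round(d["score"],2),at_z(q,d["extent"][:2],.02).round(3))
```

```text
s [267.  234.3  24.2  28.8] 0.7 [0.515 0.034 0.02 ]
s [432.1 386.2  29.9  30.1] 0.63 [ 0.406 -0.556  0.02 ]
s [286.3 264.8  23.2  29.7] 0.62 [ 0.467 -0.073  0.02 ]
t [250.9 253.8  18.1  35.5] 0.61 [0.513 0.032 0.02 ]
t [483.1 297.6  28.5  20.9] 0.55 [ 0.397 -0.554  0.02 ]
t [297.1 274.   25.1  23.4] 0.52 [ 0.461 -0.084  0.02 ]
```

View pics/ly.png

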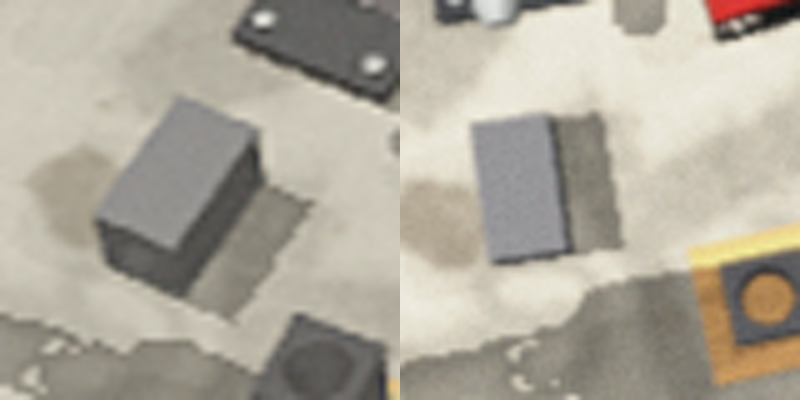

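The sleeve lies alone in front of the gauge, with its top-face corners at right-half (471,122), (550,115), (568,253) and (491,262).

Run:
```python
from h import *
t=viewer.read_camera("top"); p=viewer.read_camera("side")
w=np.array([at_z(t,((x-400+.5)/5-.5+225,(y+.5)/5-.5+215),.04) for x,y in[(471,122),(550,115),(568,253),(491,262)]])
e=w[0]-w[3]+w[1]-w[2]; yaw=np.arctan2(e[1],e[0]); m=w.mean(0); print("top",m.round(4),"yaw",yaw,np.linalg.norm(e)/2,np.linalg.norm(w[0]-w[1]))
f=60/400
w=np.array([at_z(p,((x+.5)*f-.5+240,(y+.5)*f-.5+205),.04) for x,y in[(182,97),(260,131),(175,248),(97,218)]])
e=w[0]-w[3]+w[1]-w[2]; print("side",w.mean(0).round(4),"yaw",np.arctan2(e[1],e[0]),np.linalg.norm(e)/2,np.linalg.norm(w[0]-w[1]))
go(m[0],m[1],.1,yaw+np.pi/2)
```

```text
top [0.515 0.036 0.04 ] yaw 0.13910350004014166 0.06998612589037374 0.03948160143460287
side [0.5144 0.0333 0.04  ] yaw 0.1409546445691857 0.06877645511779716 0.03905956034464648
row [-0.0872 -0.1498  0.0783] -0.002 | tcp [0.4082 0.1725 0.1783] yaw 1.7082 q6 -1.36 t 11.625 F [ 0.2 -0.7  0.3] w 0.851 tilt [-0.001 -0.    -1.   ]
```

>>> step_arm(
  series=[-0.087,-0.151,0.04,0,-0.087,-0.151,0.06,0,-0.087,-0.151,0.078,0,-0.087,-0.151,0.078,0,-0.087,-0.151,0.078,0,-0.087,-0.151,0.078,0],
)

```text
time: 12.38
tool_pos: [0.5154, 0.0367, 0.1015]
tcp_rot: [-0.219, 3.133, 0.0]
wrist_force: [-0.4, 0.5, -1.4]
width: 0.852
grip_force: 0.0
```

Run:
```python
from h import *
go(.5147,.035,.008,.14+np.pi/2)
```

```text
row [ 0.0011 -0.0016  0.0935] -0.001 | tcp [0.5154 0.0367 0.1015] yaw 1.7101 q6 -1.69 t 12.375 F [-0.4  0.5 -1.4] w 0.852 tilt [ 0.001  0.    -1.   ]
```

>>> step_arm(
  series=[0.0,-0.001,0.04,0,0.0,-0.001,0.07,0,0.0,-0.001,0.085,0,0.0,-0.001,0.092,0,0.0,-0.001,0.092,0],
)

```text
time: 13.0
tool_pos: [0.5159, 0.0356, 0.0091]
tcp_rot: [-0.219, 3.133, -0.0]
wrist_force: [0.9, 0.2, -0.1]
width: 0.847
grip_force: 0.0
```

>>> step_arm(
  series=[0,0,0,0,0,0,0,0,0,0,0,0,0,0,0,0,0,0,0,0],
  gripper=0,
  newtons=40,
)

```text
time: 13.62
tool_pos: [0.5166, 0.0352, 0.0097]
tcp_rot: [-0.218, 3.132, -0.0]
wrist_force: [-0.5, 0.9, 6.3]
width: 0.457
grip_force: 41.9
```

Run:
```python
from h import *
go(.5147,.035,.008,.14+np.pi/2)
```

```text
row [0.0019 0.     0.0017] -0.001 | tcp [0.5166 0.0352 0.0097] yaw 1.7098 q6 -1.69 t 13.625 F [-0.5  0.9  6.3] w 0.457 tilt [ 0.002  0.    -1.   ]
```

>>> step_arm(
  series=[0,0,-0.03,0,0,0,-0.06,0,0,-0.003,-0.08,0,0,-0.006,-0.08,0,0,-0.006,-0.08,0,0,-0.006,-0.08,0],
)

```text
time: 14.38
tool_pos: [0.515, 0.0293, 0.087]
tcp_rot: [0.218, -3.131, -0.0]
wrist_force: [-0.2, -0.1, -0.2]
width: 0.46
grip_force: 41.3
```

Run:
```python
from h import *
go(.5147+.002,.029,.0895,.14+np.pi/2)
p=viewer.read_camera("side")
save(p,"al.png",(235,165,315,245),7)
print(px(p,(.589,.0396,.1)),px(p,(.648,.048,.1)),px(p,(.648,.048,.126)))
```

```text
row [-0.0017 -0.0005 -0.0025] -0.001 | tcp [0.515  0.0293 0.087 ] yaw 1.7098 q6 -1.7 t 14.375 F [-0.2 -0.1 -0.2] w 0.46 tilt [-0.003  0.    -1.   ]
[279.37757273 199.17827275] [290.02955523 184.5809216 ] [289.41912212 178.5486181 ]
```

View pics/al.png

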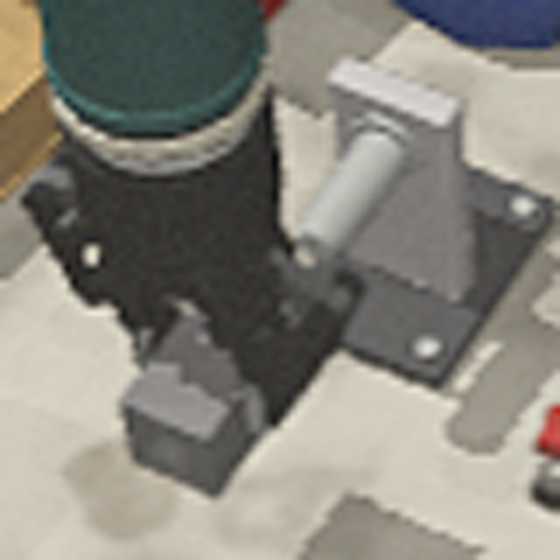

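Pin tip at crop (309,250), matching its predicted position within about 1.5 px. The sleeve is level and in line with it. Approaching slowly.

>>> step_arm(
  series=[-0.01,0,-0.002,0,-0.02,0,-0.002,0,-0.03,0,-0.002,0,-0.034,0,-0.002,0,-0.037,0,-0.002,0,-0.04,0,-0.002,0,-0.043,0,-0.002,0,-0.043,0,-0.002,0],
)

```text
time: 15.42
tool_pos: [0.5587, 0.0353, 0.0904]
tcp_rot: [0.218, -3.134, -0.0]
wrist_force: [-0.1, 1.1, -0.7]
width: 0.461
grip_force: 41.2
```

>>> step_arm(
  series=[-0.001,0,0,0,-0.002,0,0,0,-0.003,0,0,0,-0.004,0,0,0],
)

```text
time: 15.92
tool_pos: [0.56, 0.0355, 0.0899]
tcp_rot: [0.218, -3.128, 0.0]
wrist_force: [-9.8, -2.1, 4.5]
width: 0.463
grip_force: 41.7
```

Run:
```python
from h import *
go(.559+.002,.0354,.0895,.14+np.pi/2)
p=viewer.read_camera("side")
save(p,"in.png",(235,165,315,245),7)
```

```text
row [-0.0009 -0.0003  0.0004] -0.001 | tcp [0.56   0.0355 0.0899] yaw 1.7101 q6 -1.69 t 15.925 F [-9.8 -2.1  4.5] w 0.463 tilt [-0.006 -0.001 -1.   ]
```

It was stopped exactly where the 21 mm bore should stop, with about 10 N on it, which agrees with the smaller bore seen. I'll hold briefly.

>>> step_arm(
  series=[-0.001,0,-0.001,0,-0.001,0,-0.001,0,-0.001,0,-0.001,0,-0.001,0,-0.001,0],
)

```text
time: 16.48
tool_pos: [0.56, 0.0356, 0.0901]
tcp_rot: [0.218, -3.126, 0.0]
wrist_force: [-8.4, -1.0, 0.9]
width: 0.458
grip_force: 41.3
```

View pics/in.png

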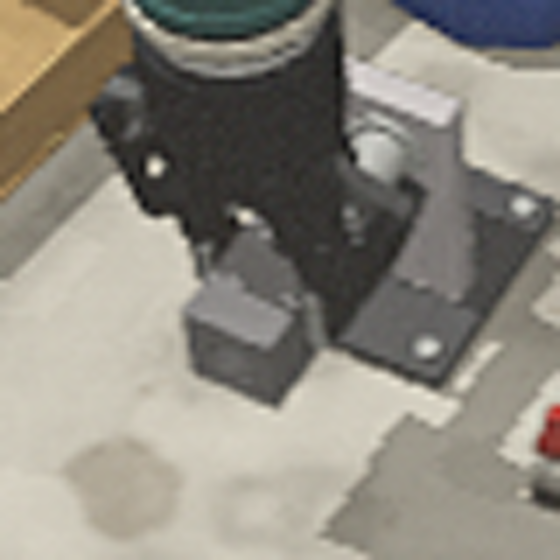

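The picture shows the sleeve seated on the pin's tip, level and in line, at crop (250,340). Now I'll withdraw and carry it to the tray.

>>> step_arm(
  series=[0.02,0,0,0,0.04,0,0,0,0.06,0,0,0,0.08,0,0,0,0.08,0,0,0],
)

```text
time: 17.1
tool_pos: [0.4842, 0.0249, 0.0918]
tcp_rot: [-0.218, 3.133, 0.0]
wrist_force: [0.8, -0.5, -0.8]
width: 0.461
grip_force: 41.1
```

Run:
```python
from h import *
go(.448,.251,.09,np.pi/2+.1)
```

```text
row [0.0046 0.229  0.0018] 0.039 | tcp [0.4842 0.0249 0.0918] yaw 1.7097 q6 -1.71 t 17.1 F [ 0.8 -0.5 -0.8] w 0.461 tilt [ 0.001  0.    -1.   ]
```

>>> step_arm(
  series=[0.001,0.05,0,0,0.002,0.1,0,0,0.003,0.15,0,0,0.004,0.2,0,0.03,0.005,0.229,0,0.039,0.005,0.229,0,0.039,0.005,0.229,0,0.039],
)

```text
time: 17.98
tool_pos: [0.4485, 0.251, 0.0917]
tcp_rot: [-0.158, 3.137, -0.0]
wrist_force: [0.5, -0.3, -1.1]
width: 0.462
grip_force: 41.3
```

>>> step_arm(
  series=[0,0,0.03,0,0,0,0.06,0,0,0,0.07,0,0,0,0.075,0,0,0,0.075,0],
)

```text
time: 18.6
tool_pos: [0.4485, 0.2509, 0.0171]
tcp_rot: [-0.156, 3.137, 0.001]
wrist_force: [-0.6, -0.5, 0.4]
width: 0.462
grip_force: 41.3
```

>>> step_arm(
  series=[0,0,0.002,0,0,0,0.0035,0,0,0,0.0035,0],
)

```text
time: 18.98
tool_pos: [0.4485, 0.2514, 0.0137]
tcp_rot: [-0.158, 3.136, 0.001]
wrist_force: [0.1, 0.7, 2.1]
width: 0.463
grip_force: 41.5
```

>>> step_arm(
  series=[0,0,0,0,0,0,0,0,0,0,0,0,0,0,-0.04,0,0,0,-0.08,0,0,0,-0.13,0,0,0,-0.13,0],
  gripper=0.75,
)

```text
time: 19.85
tool_pos: [0.4513, 0.2527, 0.1482]
tcp_rot: [-0.157, 3.129, 0.006]
wrist_force: [0.3, 0.7, 0.1]
width: 0.752
grip_force: 0.0
```

Run:
```python
from h import *
go(.4579,-.0875,.15,.18)
p=viewer.read_camera("side")
for d in viewer.boxes_of(p,"sleeve_a")[:4]: print(np.round(d["extent"],1),round(d["score"],2),at_z(p,d["extent"][:2],.024).round(3),at_z(p,d["extent"][:2],.039).round(3))
```

```text
row [ 0.0274 -0.3392 -0.0033] 1.491 | tcp [0.4513 0.2527 0.1482] yaw 1.671 q6 -1.21 t 19.85 F [0.3 0.7 0.1] w 0.752 tilt [ 0.009  0.004 -1.   ]
[285.4 264.4  22.9  26.2] 0.77 [ 0.465 -0.072  0.024] [ 0.459 -0.079  0.039]
[195.6 214.1  26.2  28.2] 0.6 [0.446 0.251 0.024] [0.44  0.24  0.039]
[433.3 386.8  26.6  29.8] 0.56 [ 0.405 -0.559  0.024] [ 0.399 -0.558  0.039]
```

The wrong sleeve rests in the tray at about (0.446, 0.251). Next is the other sleeve.

>>> step_arm(
  series=[0.027,-0.3392,-0.003,1.491,0.027,-0.3392,-0.003,1.491,0.027,-0.3392,-0.003,1.491,0.027,-0.3392,-0.003,1.491,0.027,-0.3392,-0.003,1.491,0.027,-0.3392,-0.003,1.491,0.027,-0.3392,-0.003,1.491,0.027,-0.3392,-0.003,1.491],
  gripper=0.9,
)

```text
time: 20.95
tool_pos: [0.4531, -0.0896, 0.1437]
tcp_rot: [-2.019, -2.401, 0.003]
wrist_force: [0.1, 0.7, -0.5]
width: 0.904
grip_force: 0.0
```

Run:
```python
from h import *
go(.4579,-.087,.042,.18)
```

```text
row [0.0015 0.0056 0.1017] -0.008 | tcp [ 0.4531 -0.0896  0.1437] yaw 0.1723 q6 -0.42 t 20.95 F [ 0.1  0.7 -0.5] w 0.904 tilt [-0.004  0.001 -1.   ]
```

>>> step_arm(
  series=[0,0,0,0,0,0,0.04,0,0,0,0.08,0,0,0,0.107,0,0,0,0.107,0,0,0,0.107,0],
)

```text
time: 21.7
tool_pos: [0.4552, -0.0892, 0.0395]
tcp_rot: [2.011, 2.414, 0.0]
wrist_force: [0.6, -0.3, 0.3]
width: 0.899
grip_force: 0.0
```

>>> step_arm(
  series=[0,0,0,0,0,0,0,0,0,0,0,0,0,0,0,0,0,0,0,0],
  gripper=0,
)

```text
time: 22.32
tool_pos: [0.4571, -0.0896, 0.0406]
tcp_rot: [2.01, 2.409, 0.003]
wrist_force: [3.3, 1.3, 5.1]
width: 0.465
grip_force: 45.4
```

>>> step_arm(
  series=[0,0,-0.03,0,0,0,-0.06,0,0,0,-0.1,0,0,0,-0.1,0,0,0,-0.1,0],
)

```text
time: 22.95
tool_pos: [0.4535, -0.089, 0.1378]
tcp_rot: [-2.011, -2.41, 0.002]
wrist_force: [-0.3, 0.3, -1.0]
width: 0.46
grip_force: 45.5
```

Run:
```python
from h import *
go(.5,.2,.145,.1)
p=viewer.read_camera("side")
for d in viewer.boxes_of(p,"sleeve_a")[:4]: print(np.round(d["extent"],1),round(d["score"],2))
print(px(p,(.458,-.087,.139)))
```

```text
row [ 0.276   0.0975 -0.0072] 0.08 | tcp [ 0.4535 -0.089   0.1378] yaw 0.18 q6 -0.43 t 22.95 F [-0.3  0.3 -1. ] w 0.46 tilt [-0.003  0.    -1.   ]
[196.6 212.4  26.6  27.3] 0.91
[286.2 250.1  20.6  31.1] 0.86
[235.6 173.8  37.2  56.4] 0.23
[284.79465282 246.06260888]
```

>>> step_arm(
  series=[0.05,0.018,-0.01,0,0.1,0.035,-0.01,0.02,0.15,0.053,-0.01,0.04,0.2,0.07,-0.01,0.06,0.25,0.088,-0.01,0.08,0.276,0.0975,-0.01,0.08,0.276,0.0975,-0.01,0.08],
)

```text
time: 23.92
tool_pos: [0.5003, 0.2011, 0.1471]
tcp_rot: [-2.103, -2.332, 0.005]
wrist_force: [-0.2, -0.2, -0.3]
width: 0.462
grip_force: 45.4
```

Run:
```python
from h import *
go(.615,.288,.145,.1)
```

```text
row [0.0746 0.123  0.0017] 0.003 | tcp [0.5003 0.2011 0.1471] yaw 0.1031 q6 0.23 t 23.925 F [-0.2 -0.2 -0.3] w 0.462 tilt [-0.003 -0.001 -1.   ]
```

>>> step_arm(
  series=[0.03,0.049,0,0,0.06,0.098,0,0,0.0746,0.123,0,0,0.0746,0.123,0,0,0.0746,0.123,0,0],
)

```text
time: 24.55
tool_pos: [0.6149, 0.2846, 0.1475]
tcp_rot: [-2.108, -2.328, 0.006]
wrist_force: [-0.3, -0.5, -1.5]
width: 0.464
grip_force: 45.4
```

>>> step_arm(
  series=[0,0,0.03,0,0,0,0.06,0,0,0,0.085,0,0,0,0.098,0,0,0,0.098,0],
)

```text
time: 25.18
tool_pos: [0.6148, 0.2852, 0.05]
tcp_rot: [-2.107, -2.328, 0.004]
wrist_force: [0.1, 0.8, -0.7]
width: 0.461
grip_force: 45.5
```

Run:
```python
from h import *
go(.615,.288,.0405,.1)
```

```text
row [0.0028 0.0005 0.0095] -0.0 | tcp [0.6148 0.2852 0.05  ] yaw 0.0996 q6 0.3 t 25.175 F [ 0.1  0.8 -0.7] w 0.461 tilt [-0.003 -0.001 -1.   ]
```

>>> step_arm(
  series=[0.002,0,0.004,0,0.002,0,0.008,0,0.002,0,0.0095,0,0.002,0,0.0095,0],
)

```text
time: 25.68
tool_pos: [0.6161, 0.2883, 0.0416]
tcp_rot: [2.108, 2.33, -0.0]
wrist_force: [0.2, -0.4, -0.8]
width: 0.463
grip_force: 45.5
```

>>> step_arm(
  series=[0,0,0,0,0,0,0,0,0,0,0,0,0,0,0,0,0,0,-0.03,0,0,0,-0.07,0,0,0,-0.12,0,0,0,-0.12,0],
  gripper=0.72,
)

```text
time: 26.68
tool_pos: [0.6199, 0.2899, 0.1682]
tcp_rot: [2.104, 2.326, 0.016]
wrist_force: [0.8, 0.0, 0.5]
width: 0.723
grip_force: 0.0
```

>>> step_arm(
  series=[0,-0.05,0,0,-0.04,-0.1,0,0,-0.08,-0.14,0,0,-0.1,-0.16,0,0,-0.1,-0.16,0,0,-0.1,-0.16,0,0],
)

```text
time: 27.42
tool_pos: [0.4675, 0.1732, 0.1615]
tcp_rot: [2.108, 2.329, 0.001]
wrist_force: [0.6, 0.2, -0.3]
width: 0.72
grip_force: 0.0
```

Run:
```python
from h import *
for n in("side","top"):
    p=viewer.read_camera(n)
    for d in viewer.boxes_of(p,"sleeve_a")[:5]: print(n,np.round(d["extent"],1),round(d["score"],2),at_z(p,d["extent"][:2],.039).round(3),at_z(p,d["extent"][:2],.074).round(3))
    print(px(p,(.615,.2875,.039)),px(p,(.615,.2875,.074)))
    for l in("stapler","calculator","marker_0"): print(l,[d["point"] for d in viewer.spot_point(p,l)[:1]])
go(.5,.2,.15,.1)
```

```text
side [194.8 212.7  24.2  29.6] 0.84 [0.442 0.245 0.039] [0.428 0.22  0.074]
side [431.4 387.3  27.9  26.6] 0.83 [ 0.396 -0.555  0.039] [ 0.383 -0.554  0.074]
side [227.3 169.8  14.4  24. ] 0.67 [0.621 0.281 0.039] [0.601 0.254 0.074]
[224.28511523 170.0897235 ] [222.19445654 162.34486138]
stapler [[334.3, 238.0]]
calculator [[352.1, 339.8]]
marker_0 [[236.4, 277.3]]
top [146.2 210.3  24.8  18.8] 0.63 [0.622 0.295 0.039] [0.617 0.285 0.074]
top [483.4 297.5  25.2  20.3] 0.56 [ 0.397 -0.549  0.039] [ 0.397 -0.538  0.074]
top [160.8 290.2  10.   11.5] 0.41 [0.422 0.254 0.039] [0.421 0.245 0.074]
[148.9982663  213.13826663] [145.11719607 210.98954959]
stapler [[312.7, 210.2]]
calculator [[390.0, 294.2]]
marker_0 [[255.9, 311.4]]
row [0.0235 0.0356 0.0114] 0.0 | tcp [0.467  0.173  0.1614] yaw 0.1003 q6 0.2 t 27.925 F [0.6 0.1 0.1] w 0.721 tilt [-0. -0. -1.]
```

Both sleeves are in their containers, the bystanders haven't moved, and the gripper is clear.

```bash
python3 -c "
from h import *
print(job.finish_job())"
```

```text
the job is handed in; nothing more can be done
None
```

The job is handed in, with no verdict shown: the small-bore sleeve was stopped at the pin's tip under about 10 N and now lies in the tray; the other, larger-bore sleeve (not itself tried on the pin) stands in the carton, and the stapler, calculator and marker are where they were. I never tracked the staples box, but nothing went near it.

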